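# Hang the two shell mills on their slanted display arms

### The arm

A 6-joint arm with a two-finger parallel gripper is mounted at the origin on the work surface. World frame = base frame: x ahead of the robot, y to its left, z up, the work surface at z = 0. Lengths are in m, angles in rad, forces in N, time in s.
With the tool pointing down it reaches from about 0.3 to 0.775 m from the base axis. Payload 14.6 kg.
Tool frame: the origin (TCP) lies midway between the tips of the shut fingers; the grasp point (between the pads) lies 19 mm behind it (ctrl.pinch_z is the distance from the TCP to the grasp point, in m); z points along the fingers, y is the line along which they close (so a half turn about z gives the same grasp; the last joint's range is limited). The gripper opens to 94 mm and grips with 3 to 60 N. Pads are 16 mm wide; open, the fingers measure 119 mm over their backs; the gripper's body (75 mm by 177 mm) begins 78 mm behind the grasp point.
Start: joints at [-1.226, 0.3, 1.521, -0, 1.321, -0.067], TCP at [0.22, -0.504, 0.205] pointing down, gripper open.
Joint ranges: [-3.03, 3.03], [-0.79, 2.21], [0.23, 2.52], [-1.04, 4.18], [0, 3.07], [-2.55, 2.55]. Speed limits (rad/s): [2.22, 2.22, 2.57, 3.14, 3.14, 3.14].

### API

Orientations are given as [roll, pitch, yaw] about the fixed x, y, z axes, in that order (R = Rz(yaw) Ry(pitch) Rx(roll)).
In Python, from station import ctrl gives the robot as it stands.
- The arm moves only by the tool jog_arm, never from a script. Its argument "motion" is a list of rows, each a list of 7 numbers: the shift along the tool's x, y, z in m, then the turn, a rotation vector about the tool's x, y, z in rad, then the opening, from -1 (shut) to 1 (fully open). In form: [[tx, ty, tz, rx, ry, rz, gripper], ...]. A call has 1 to 5 rows; each row shifts and turns the commanded pose from where the row before left it, along the tool's axes as they then stand; what a row does not reach is not made up. A row lasts 1/10 s, in which the tool goes at most 50 mm and 8.59 degrees, less where a joint would pass 70% of its speed; a pose out of reach is approached as far as the arm can. A call is refused whole if a number of a shift passes 0.05 or a number of a turn 0.15, either way. A call with a gripper value outside its range is refused whole. The fingers move at their own pace and stop on an object; "squeeze" is the grip in N (left out, the last holds). Time passes only in rows, so rows that do not move let the fingers close. It gives the time, the measured TCP pose, the force, the opening and the grip force at its end, in the units of the state.
- ctrl.get_obs(): the state, without advancing time (a new reading comes with each control period).
- ctrl.camera(name): name is "side" or "top"; returns the picture (480x640x3 uint8, red, green, blue); there is no depth.
- ctrl.camera_model(name): a dict with "intrinsics" (3x3 intrinsics, pixels), "rvec" (rotation vector, rad) and "tvec" (3), from world to camera coordinates, as OpenCV has them. Camera axes: x right, y down, z forward; pixel columns grow to the right and rows downward; lengths in m; the calibration is good to about 2 mm. A picture is of the moment at which its call begins. camera_model takes no time and is no camera call.
- ctrl.hand_in(): hands the job in; it is judged then, once.
The state is a dict: "time_s": time; "qpos": joint angles; "joint_vel": joint speeds; "tau": joint torques, N m; "ee_pos": TCP position; "eef_rot": TCP orientation; "force": force on the tool from outside, world axes, zero at the start; "moment": the same for the moment, N m; "grip_width": finger opening in m; "grip_force": force on a finger pad.
Only numpy, scipy, OpenCV 4.12 (cv2) and the standard library are available. Lean on these libraries where they do the work, as an engineer would, in place of code of your own. Each camera call takes 0.05 s, during which the arm holds its last target. There are 200 camera calls.

### The job

Put the two milling cutters on show: hang the large gold-coloured one on the thick arm with the red collar and the small dark one on the thin arm with the blue collar, each slid fully home so that it sits flat against its collar. Leave the bars, the bottle, the jar and the chuck standing where they are.

Things in the scene. Friction and masses are not known exactly. Their poses are not given: they have to be found in the camera images.
- mill_large: Large shell mill: gold-coloured ring, outer diameter 58 mm, height 30 mm, through bore 27 mm along its own z; loose, 0.17 to 0.52 kg. Starts flat on the table, bore upright; either face may go against the collar. Two bars stand beside it (centres 57 to 67 mm from its own), at any angle round it, 80 to 120 degrees apart. Origin: centre of its underside.
- mill_large_center (a point): Centre of the large mill, 15 mm above its underside on the bore axis
- mill_small: Small shell mill: dark steel ring, outer diameter 46 mm, height 30 mm, through bore 22 mm along its own z; loose, 0.17 to 0.52 kg. Starts flat on the table, bore upright; either face may go against the collar. Two bars stand beside it (centres 57 to 67 mm from its own), at any angle round it, 80 to 120 degrees apart. Origin: centre of its underside.
- mill_small_center (a point): Centre of the small mill, 15 mm above its underside on the bore axis
- stand_thick: Fixed display stand: dark base plate 100 x 90 x 12 mm (x, y, z), centred 12 mm along its own +x; aluminium post 24 x 24 mm, top at 78 mm, centred 32 mm along its own +x; it carries the arm with the red collar, which leans to its own -x. Origin: on the table under the centre of the collar's upper face.
- peg_thick: The thick arm, fixed: round steel peg, diameter 20 mm, length 50 mm (last 7 mm tapered), rising 55 degrees above horizontal. Origin: foot of the peg, centre of the upper face of its red collar (diameter 42 mm, 6 mm thick), 110 mm above the table. Own z runs along the peg up to its free tip. Below the collar an 18 mm rod leads back to the post.
- stand_thin: Fixed display stand: dark base plate 100 x 90 x 12 mm (x, y, z), centred 12 mm along its own +x; aluminium post 24 x 24 mm, top at 78 mm, centred 32 mm along its own +x; it carries the arm with the blue collar, which leans to its own -x. Origin: on the table under the centre of the collar's upper face.
- peg_thin: The thin arm, fixed: round steel peg, diameter 15 mm, length 50 mm (last 7 mm tapered), rising 55 degrees above horizontal. Origin: foot of the peg, centre of the upper face of its blue collar (diameter 38 mm, 6 mm thick), 110 mm above the table. Own z runs along the peg up to its free tip. Below the collar an 18 mm rod leads back to the post.
- bar_steel: Upright bright steel bar offcut, diameter 28 mm, height 55 mm, loose, a bystander. Origin: centre of its underside.
- bar_copper: Upright copper bar offcut, diameter 28 mm, height 50 mm, loose, a bystander. Origin: centre of its underside.
- bar_alu: Upright aluminium bar offcut, diameter 28 mm, height 50 mm, loose, a bystander. Origin: centre of its underside.
- bar_dark: Upright dark steel bar offcut with a green band, diameter 28 mm, height 55 mm, loose, a bystander. Origin: centre of its underside.
- bottle: Upright clear bottle with a blue cap, diameter 64 mm, height 200 mm, loose, a bystander. Origin: centre of its underside.
- jar: Closed amber jar with a green cap, diameter 64 mm, height 100 mm, loose, a bystander. Origin: centre of its underside.
- chuck: Collet chuck standing on its flange: turned steel, 60 mm across at the foot, 44 mm above, 85 mm tall, loose, a bystander. Origin: centre of its underside.

How it is judged:
At the end, for the whole second after the job is handed in: Each mill sits on its own arm (large on thick/red, small on thin/blue), its centre 10 to 20 mm above the collar face along the arm (15 when home) and within 8 mm of the arm's axis in each direction, its bore axis within 0.15 rad of the arm's axis, at rest (below 20 mm/s) (z of mill_large_center in the frame of peg_thick between 0.01 and 0.02 m and x of mill_large_center in the frame of peg_thick between -0.008 and 0.008 m and y of mill_large_center in the frame of peg_thick between -0.008 and 0.008 m and angle between the z axis of mill_large and the z axis of peg_thick, either way round below 0.15 rad and linear speed of each of mill_large, mill_small below 0.02 m/s and z of mill_small_center in the frame of peg_thin between 0.01 and 0.02 m and x of mill_small_center in the frame of peg_thin between -0.008 and 0.008 m and y of mill_small_center in the frame of peg_thin between -0.008 and 0.008 m and angle between the z axis of mill_small and the z axis of peg_thin, either way round below 0.15 rad); the robot touches nothing.
It fails at once if a metal bar is shifted by more than 25 mm or tipped by more than 0.4 rad (distance of any of bar_steel, bar_copper, bar_alu, bar_dark from where it was at the start of the episode above 0.025 m or angle between any of bar_steel, bar_copper, bar_alu, bar_dark's own z axis and vertical above 0.4 rad).
It fails at once if the bottle or the jar is shifted by more than 25 mm or tipped by more than 0.4 rad (distance of any of bottle, jar from where it was at the start of the episode above 0.025 m or angle between any of bottle, jar's own z axis and vertical above 0.4 rad).
It fails at once if the chuck is shifted by more than 25 mm or tipped by more than 0.4 rad (distance of chuck from where it was at the start of the episode above 0.025 m or angle between chuck's own z axis and vertical above 0.4 rad).
It also fails if it takes over 69 s, if anything falls off the work surface, if the arm or the gripper's body presses on something with over 40 N, if the wrist force passes 120 N, or if a joint passes its speed limit or range.

## Working session

There is one attempt and no reset: what is moved stays moved. The work goes in short steps, Python scripts to look and compute and a tool call to move; the robot and the scene stay as the last step left them, time stands still between calls to the robot, and variables do not carry over. Pictures are saved under pics/ and viewed, at most 12 in all, crops included, and the job is handed in when it is done.

Besides the shell and the picture viewer there is one more tool, called after ">>>" as a command line: name --pt "numbers of a row" for each row, then --argument value for the rest. jog_arm: Moves the arm, as the interface text tells. Its arguments: {"type":"object","properties":{"motion":{"type":"array"},"squeeze":{"type":"number"}},"required":["motion"]}

```bash
ls; mkdir -p pics; python3 - <<'E'
from station import ctrl
import cv2
for n in("top","side"):
    cv2.imwrite(f"pics/{n}0.png",ctrl.camera(n)[:,:,::-1]); m=ctrl.camera_model(n); print(n,m)
print(ctrl.get_obs())
E
```

```text
pics
top {'intrinsics': array([[600.89543182,   0.        , 311.36274976],
       [  0.        , 600.89543182, 235.23998833],
       [  0.        ,   0.        ,   1.        ]]), 'rvec': array([ 2.17238212, -2.23335992,  0.06799205]), 'tvec': array([0.01342239, 0.52547523, 1.54809347])}
side {'intrinsics': array([[622.85621581,   0.        , 325.97380278],
       [  0.        , 622.85621581, 242.00902381],
       [  0.        ,   0.        ,   1.        ]]), 'rvec': array([ 0.19121189, -2.82539497,  1.23198637]), 'tvec': array([0.54193717, 0.12129264, 1.32236982])}
{'time_s': 0.1, 'qpos': array([-1.22559451e+00,  3.00429040e-01,  1.52148043e+00, -2.66900369e-05,
        1.32067820e+00, -6.66123528e-02]), 'joint_vel': array([-0.00105235, -0.00107845, -0.00172054,  0.00014894, -0.00083545,
       -0.00143291]), 'tau': array([ 8.91763120e-04, -5.32646120e+01, -3.53284550e+01,  7.09935394e-02,
        2.34411901e-02, -4.72169154e-05]), 'ee_pos': array([ 0.2200617 , -0.50382207,  0.20495197]), 'eef_rot': array([-3.14059812e+00, -4.04361627e-05,  4.11820774e-01]), 'force': array([ 0.7318069 , -0.90977673, -0.92162086]), 'moment': array([0.01713635, 0.01572366, 0.0313291 ]), 'grip_force': 0.0, 'grip_width': 0.09389712938492353}
```

View pics/top0.png

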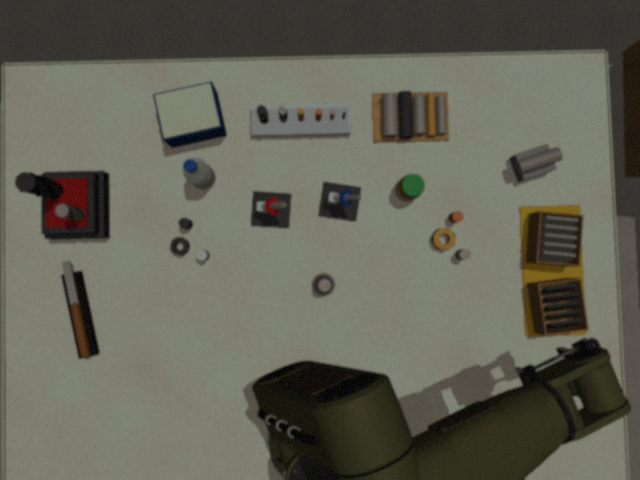

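View pics/side0.png

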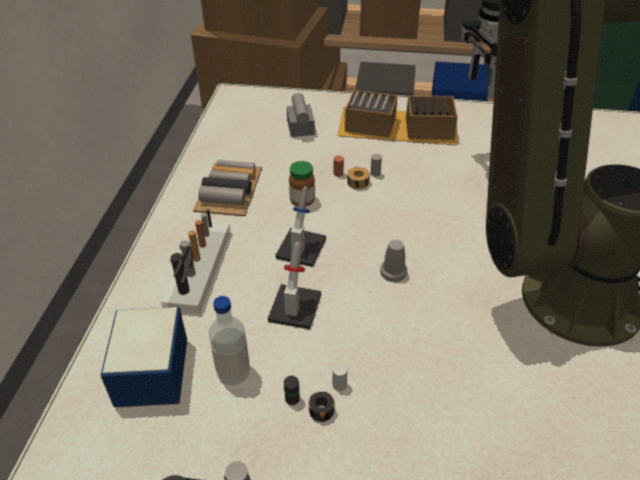

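```bash
cat > h.py <<'E'
import numpy as np, cv2
from station import ctrl
M={n:ctrl.camera_model(n) for n in("top","side")}
R={n:cv2.Rodrigues(M[n]["rvec"])[0] for n in M}
def ray(n,u,v):
    c=-R[n].T@M[n]["tvec"]; d=R[n].T@np.linalg.inv(M[n]["intrinsics"])@[u,v,1.]; return c,d
def plane(n,u,v,z):
    c,d=ray(n,u,v); return c+d*(z-c[2])/d[2]
def proj(n,p):
    return cv2.projectPoints(np.array(p,float).reshape(-1,3),M[n]["rvec"],M[n]["tvec"],M[n]["intrinsics"],None)[0].reshape(-1,2)
def tri(a,b):
    (c1,d1),(c2,d2)=ray("top",*a),ray("side",*b)
    s=np.linalg.lstsq(np.c_[d1,-d2],c2-c1,rcond=None)[0]
    p,q=c1+s[0]*d1,c2+s[1]*d2; return (p+q)/2,np.linalg.norm(p-q)
E
python3 - <<'E'
from h import *
np.set_printoptions(precision=4,suppress=True)
for n in M: print(n,ray(n,320,240)[0])
for k,u,v,z in[("gold",443,239,.03),("bar cu",456,216,.05),("bar st",462,255,.055),("dark",180,246,.03),("bar dk",186,223,.055),("bar alu",203,256,.05),("red",270,207,.11),("blue",344,199,.11),("chuck",323,285,.085),("jar",411,187,.1),("bottle",191,166,.2)]: print(k,plane("top",u,v,z))
t=cv2.imread("pics/top0.png");s=cv2.imread("pics/side0.png")
def crop(i,cx,cy): return cv2.resize(i[cy-33:cy+33,cx-33:cx+33],(264,264),interpolation=cv2.INTER_CUBIC)
a=np.hstack([crop(t,270,208),crop(t,340,201),crop(t,448,238)])
b=np.hstack([crop(s,295,285),crop(s,302,222),crop(s,358,175)])
cv2.imwrite("pics/m1.png",np.clip(np.vstack([a,b])*1.5,0,255))
print("crops origin = centre-33, scale 4")
E
```

```text
top [0.45   0.0202 1.5716]
side [0.4184 0.9513 0.9885]
gold [ 0.5058 -0.3395  0.03  ]
bar cu [ 0.5628 -0.3703  0.05  ]
bar st [ 0.4631 -0.3803  0.055 ]
dark [0.5064 0.336  0.03  ]
bar dk [0.5632 0.3148 0.055 ]
bar alu [0.4789 0.2745 0.05  ]
red [0.5926 0.0991 0.11  ]
blue [ 0.6074 -0.082   0.11  ]
chuck [ 0.3985 -0.0254  0.085 ]
jar [ 0.6338 -0.249   0.1   ]
bottle [0.683  0.2729 0.2   ]
crops origin = centre-33, scale 4[ WARN:0@0.182] global loadsave.cpp:1063 imwrite_ Unsupported depth image for selected encoder is fallbacked to CV_8U.
```

View pics/m1.png

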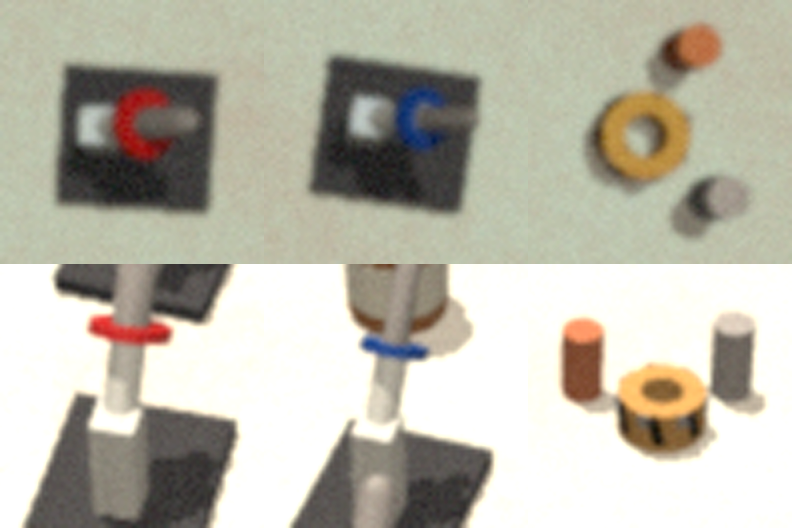

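```bash
cat > m.py <<'E'
from h import *
np.set_printoptions(precision=4,suppress=True)
def mask(im,f,cx,cy,r):
    hsv=cv2.cvtColor(im,cv2.COLOR_BGR2HSV).astype(int); m=f(hsv).astype(np.uint8)*255
    k=np.zeros_like(m); k[cy-r:cy+r,cx-r:cx+r]=1; return m*k
def big(m):
    c=cv2.findContours(m,cv2.RETR_EXTERNAL,cv2.CHAIN_APPROX_NONE)[0]; return max(c,key=cv2.contourArea)
red=lambda h:((h[...,0]<8)|(h[...,0]>172))&(h[...,1]>150)&(h[...,2]>60)
blue=lambda h:(abs(h[...,0]-112)<14)&(h[...,1]>130)&(h[...,2]>40)
dark=lambda h:(h[...,2]<85)
gold=lambda h:(abs(h[...,0]-20)<9)&(h[...,1]>110)
E
python3 - <<'E'
from m import *
t=cv2.imread("pics/top0.png");s=cv2.imread("pics/side0.png")
for nm,f,a,b,r in[("red",red,(270,208),(294,268),14),("blue",blue,(344,199),(302,210),14)]:
    ct,cs=big(mask(t,f,*a,r)),big(mask(s,f,*b,r))
    rt,rs=cv2.minAreaRect(ct),cv2.minAreaRect(cs)
    print(nm,rt,rs, cv2.fitEllipse(ct)); P,e=tri(rt[0],rs[0]); print(" tri",P,e)
    m=mask(t,lambda h:(h[...,2]<90)|f(h),a[0]-2 if nm=="red" else 340,a[1] if nm=="red" else 201,26)
    q=cv2.minAreaRect(cv2.convexHull(big(m))); print(" base",q, "centre",plane("top",*q[0],.009))
    c=np.array([plane("top",*p,.010)[:2] for p in cv2.boxPoints(q)]); print(c-c.mean(0))
    np.set_printoptions(precision=4,suppress=True)
for nm,f,a,b in[("gold",gold,(443,239),(358,178)),("dark",dark,(180,246),(321,406))]:
    r=13
    ct,cs=big(mask(t,f,*a,r)),big(mask(s,f,*b,16))
    et=cv2.fitEllipse(ct); print(nm,et,plane("top",*et[0],.027), cv2.boundingRect(cs))
    # side: upper-face outline -> left/right extremes
E
```

```text
red ((272.0, 205.5), (17.0, 12.0), 90.0) ((293.9537353515625, 268.3005676269531), (18.3989200592041, 5.017887592315674), 8.746162414550781) ((272.2951354980469, 205.349609375), (12.855107307434082, 16.732980728149414), 4.092382907867432)
 tri [0.5975 0.0945 0.1059] 0.0019192645033662156
 base ((270.6050720214844, 209.319091796875), (38.54977798461914, 34.86946105957031), 3.5763344764709473) centre [0.5964 0.1032 0.009 ]
[[-0.0409  0.0539]
 [ 0.0499  0.0461]
 [ 0.0409 -0.054 ]
 [-0.0499 -0.046 ]]
blue ((345.27459716796875, 196.97952270507812), (10.502145767211914, 14.395183563232422), 5.194429397583008) ((301.0, 210.00001525878906), (14.120361328125, 2.3533935546875), 11.309932708740234) ((345.896484375, 196.99124145507812), (11.001314163208008, 14.115937232971191), 2.6655683517456055)
 tri [ 0.6134 -0.0855  0.106 ] 0.001395708177314932
 base ((339.14739990234375, 201.29190063476562), (38.698551177978516, 35.0491828918457), 8.746162414550781) centre [ 0.6126 -0.0762  0.009 ]
[[-0.0362  0.058 ]
 [ 0.0542  0.0415]
 [ 0.0361 -0.0581]
 [-0.0542 -0.0413]]
gold ((443.35076904296875, 238.68115234375), (20.633291244506836, 22.013076782226562), 83.81343078613281) [ 0.5067 -0.3411  0.027 ] (348, 167, 21, 22)
dark ((179.55844116210938, 246.2825164794922), (18.407316207885742, 18.667808532714844), 68.4625015258789) [0.5059 0.3378 0.027 ] (309, 392, 25, 30)
```

```bash
cat > go.py <<'E'
from h import *
from scipy.spatial.transform import Rotation as Ro
np.set_printoptions(precision=4,suppress=True)
u={"red":np.array([-.0896,-.996,0]),"blue":np.array([-.178,-.984,0])}
face={"red":np.array([.5964,.0920,.110]),"blue":np.array([.6118,-.0876,.110])}
ax={k:np.cos(np.radians(55))*u[k]/np.linalg.norm(u[k])+[0,0,np.sin(np.radians(55))] for k in u}
down=lambda yaw:Ro.from_euler("xyz",[np.pi,0,yaw])
def tilt(k,yaw):  # smallest turn of tool-down onto -axis
    d=down(yaw); return Ro.align_vectors([-ax[k]],[[0,0,-1.]])[0]*d if 0 else Ro.from_rotvec(np.cross([0,0,-1.],-ax[k])/np.sin(np.radians(35))*np.radians(35))*d
def delta(p,rot):
    o=ctrl.get_obs(); r=Ro.from_euler("xyz",o["eef_rot"])
    print("t",round(o["time_s"],2),"at",o["ee_pos"],"q",o["qpos"],"F",o["force"],"w",o["grip_width"],o["grip_force"])
    print("shift",r.inv().apply(np.array(p)-o["ee_pos"]),"turn",(r.inv()*rot).as_rotvec())
E
python3 -c "
from go import *
delta([.507,-.341,.10],down(.13))"
```

```text
t 0.1 at [ 0.2201 -0.5038  0.205 ] q [-1.2256  0.3004  1.5215 -0.      1.3207 -0.0666] F [ 0.7318 -0.9098 -0.9216] w 0.09389712938492353 0.0
shift [ 0.3281 -0.0342  0.105 ] turn [-0.001   0.0001  0.2818]
```

>>> jog_arm --pt "0.041 -0.0043 0.013 0 0 0 1" --pt "0.041 -0.0043 0.013 0 0 0 1" --pt "0.041 -0.0043 0.013 0 0 0 1" --pt "0.041 -0.0043 0.013 0 0 0 1" --pt "0.041 -0.0043 0.013 0 0 0 1"

```text
time_s: 0.6
ee_pos: [0.4006, -0.4011, 0.1397]
eef_rot: [-3.141, 0.0, 0.412]
force: [0.3, -0.1, 0.1]
grip_width: 0.0939
grip_force: 0.0
```

>>> jog_arm --pt "0.041 -0.0043 0.013 0 0 0 1" --pt "0.041 -0.0043 0.013 0 0 0 1" --pt "0.041 -0.0043 0.013 0 0 0 1" --pt "0 0 0 0 0 0.141 1" --pt "0 0 0 0 0 0.141 1"

```text
time_s: 1.1
ee_pos: [0.5075, -0.34, 0.1003]
eef_rot: [-3.14, 0.001, 0.126]
force: [-0.8, -0.7, 0.9]
grip_width: 0.0939
grip_force: 0.0
```

>>> jog_arm --pt "0 0 0 0 0 0 1" --pt "0 0 0 0 0 0 1"

```text
time_s: 1.3
ee_pos: [0.5068, -0.3413, 0.1013]
eef_rot: [-3.141, 0.0, 0.134]
force: [-0.7, 0.6, 0.2]
grip_width: 0.0938
grip_force: 0.0
```

```bash
python3 - <<'E'
from go import *
delta([.507,-.341,.003],down(.13))
t=ctrl.camera("top")[:,:,::-1];s=ctrl.camera("side")[:,:,::-1]
def crop(i,cx,cy): return cv2.resize(i[cy-50:cy+50,cx-50:cx+50],(400,400),interpolation=cv2.INTER_CUBIC)
cv2.imwrite("pics/m2.png",cv2.convertScaleAbs(np.hstack([crop(t,443,239),crop(s,358,160)]),alpha=1.4))
E
```

```text
t 1.3 at [ 0.5068 -0.3413  0.1013] q [-0.6526  0.5322  1.4458 -0.      1.1639  0.7844] F [-0.7385  0.554   0.1658] w 0.09377130891306691 0.0
shift [ 0.0003 -0.0002  0.0983] turn [-0.0002  0.0002  0.0038]
```

View pics/m2.png

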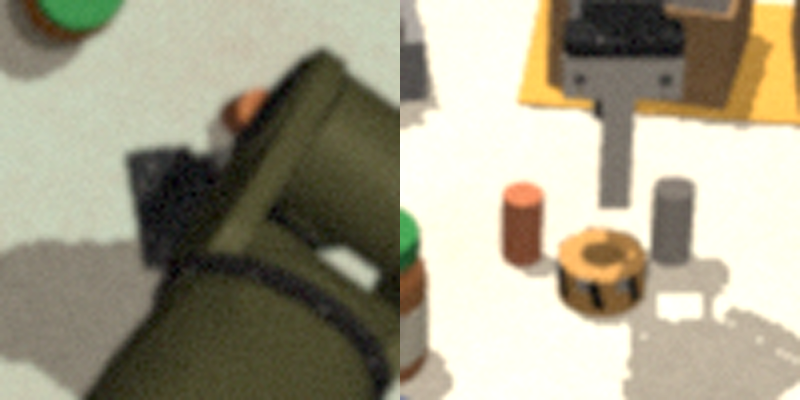

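```bash
python3 - <<'E'
from go import *
print(proj("side",[[.507,-.341,.03],[.5068-.0065,-.3413+.058,.1013]]))
# mill top face centre from side crop pix: origin (308,110)
print(plane("side",308+203/4,110+254/4,.03))
E
```

```text
[[359.2407 172.9871]
 [360.8036 163.5654]]
[ 0.508  -0.3386  0.03  ]
```

>>> jog_arm --pt "0.0015 0 0.03 0 0 0 1" --pt "0 0 0.03 0 0 0 1" --pt "0 0 0.025 0 0 0 1" --pt "0 0 0.011 0 0 0 1" --pt "0 0 0 0 0 0 1"

```text
time_s: 1.9
ee_pos: [0.5078, -0.3408, 0.0044]
eef_rot: [-3.14, 0.001, 0.131]
force: [0.8, 0.5, -0.4]
grip_width: 0.0937
grip_force: 0.0
```

>>> jog_arm --pt "0 0 0 0 0 0 -1" --pt "0 0 0 0 0 0 -1" --pt "0 0 0 0 0 0 -1" --pt "0 0 0 0 0 0 -1" --pt "0 0 0 0 0 0 -1" --squeeze 30

```text
time_s: 2.4
ee_pos: [0.5087, -0.3413, 0.006]
eef_rot: [3.141, -0.001, 0.13]
force: [0.5, 0.8, 3.5]
grip_width: 0.0581
grip_force: 30.0
```

>>> jog_arm --pt "0 0 0 0 0 0 -1" --pt "0 0 0 0 0 0 -1" --pt "0 0 0 0 0 0 -1"

```text
time_s: 2.7
ee_pos: [0.5087, -0.3413, 0.006]
eef_rot: [3.141, -0.001, 0.13]
force: [-1.2, -0.4, 5.7]
grip_width: 0.0584
grip_force: 30.0
```

>>> jog_arm --pt "0 0 -0.02 0 0 0 -1" --pt "0 0 -0.04 0 0 0 -1" --pt "0 0 -0.04 0 0 0 -1" --pt "0 0 -0.04 0 0 0 -1" --pt "0 0 -0.04 0 0 0 -1"

```text
time_s: 3.2
ee_pos: [0.5079, -0.3405, 0.1861]
eef_rot: [-3.14, 0.001, 0.13]
force: [0.5, 0.1, -4.5]
grip_width: 0.0587
grip_force: 30.0
```

>>> jog_arm --pt "0 0 -0.04 0 0 0 -1" --pt "0 0 -0.04 0 0 0 -1" --pt "0 0 -0.02 0 0 0 -1"

```text
time_s: 3.5
ee_pos: [0.5086, -0.341, 0.2885]
eef_rot: [3.14, -0.002, 0.13]
force: [-0.8, -0.4, -5.2]
grip_width: 0.0584
grip_force: 30.0
```

```bash
python3 - <<'E'
from go import *
p=face["red"]+ax["red"]*.085; print(p, tilt("red",.13).as_euler("xyz"))
delta([p[0],p[1]-.02,.285],tilt("red",.13))
delta(p,tilt("red",.13))
E
```

```text
[0.592  0.0434 0.1796] [-2.5421 -0.1253  0.0912]
t 3.5 at [ 0.5086 -0.341   0.2885] q [-0.6505  0.3978  1.2004  0.0002  1.5407  0.7904] F [-0.8017 -0.4267 -5.2206] w 0.05839903836352214 29.99835774069652
shift [ 0.1299 -0.3506  0.0031] turn [0.5979 0.1312 0.0007]
t 3.5 at [ 0.5086 -0.341   0.2885] q [-0.6505  0.3978  1.2004  0.0002  1.5407  0.7904] F [-0.8017 -0.4267 -5.2206] w 0.05839903836352214 29.99835774069652
shift [ 0.1323 -0.3706  0.1085] turn [0.5979 0.1312 0.0007]
```

>>> jog_arm --pt "0.0144 -0.039 0 0 0 0 -1" --pt "0.0144 -0.039 0 0 0 0 -1" --pt "0.0144 -0.039 0 0 0 0 -1" --pt "0.0144 -0.039 0 0 0 0 -1" --pt "0.0144 -0.039 0 0 0 0 -1"

```text
time_s: 4.0
ee_pos: [0.5544, -0.1365, 0.2845]
eef_rot: [-3.141, 0.002, 0.13]
force: [0.6, -0.2, -4.8]
grip_width: 0.058
grip_force: 30.0
```

>>> jog_arm --pt "0.0144 -0.039 0 0 0 0 -1" --pt "0.0144 -0.039 0 0 0 0 -1" --pt "0.0144 -0.039 0 0 0 0 -1" --pt "0.0144 -0.039 0 0 0 0 -1"

```text
time_s: 4.4
ee_pos: [0.5913, 0.0256, 0.2845]
eef_rot: [-3.141, 0.002, 0.13]
force: [0.6, -0.4, -4.7]
grip_width: 0.0582
grip_force: 30.0
```

>>> jog_arm --pt "0 0 0 0.12 0.0262 0 -1" --pt "0 0 0 0.12 0.0262 0 -1" --pt "0 0 0 0.12 0.0262 0 -1" --pt "0 0 0 0.12 0.0262 0 -1" --pt "0 0 0 0.12 0.0262 0 -1"

```text
time_s: 4.9
ee_pos: [0.5914, 0.0236, 0.2851]
eef_rot: [-2.534, -0.124, 0.09]
force: [-0.3, -0.5, -5.3]
grip_width: 0.058
grip_force: 30.0
```

>>> jog_arm --pt "0 0 0 0 0 0 -1" --pt "0 0 0 0 0 0 -1"

```text
time_s: 5.1
ee_pos: [0.5914, 0.0234, 0.2846]
eef_rot: [-2.541, -0.121, 0.091]
force: [0.1, -0.5, -4.3]
grip_width: 0.058
grip_force: 30.0
```

```bash
python3 - <<'E'
from go import *
p=face["red"]+ax["red"]*.085
delta(p,tilt("red",.13))
E
```

```text
t 5.1 at [0.5914 0.0234 0.2846] q [-0.2852  0.3771  1.3485  0.5974  1.5583  1.1055] F [ 0.1321 -0.4877 -4.3287] w 0.05798564755644407 29.99841753160581
shift [-0.0102  0.0426  0.0974] turn [-0.0014  0.0035 -0.0026]
```

>>> jog_arm --pt "-0.0034 0.0142 0.0325 0 0 0 -1" --pt "-0.0034 0.0142 0.0325 0 0 0 -1" --pt "-0.0034 0.0142 0.0325 0 0.0035 0 -1" --pt "0 0 0 0 0 0 -1" --pt "0 0 0 0 0 0 -1"

```text
time_s: 5.6
ee_pos: [0.5927, 0.0448, 0.1819]
eef_rot: [-2.539, -0.127, 0.091]
force: [-0.2, 0.0, -3.7]
grip_width: 0.0583
grip_force: 30.0
```

```bash
python3 - <<'E'
from go import *
delta(face["red"]+ax["red"]*.085,tilt("red",.13))
t=ctrl.camera("top")[:,:,::-1];s=ctrl.camera("side")[:,:,::-1]
cv2.imwrite("pics/t3r.png",t);cv2.imwrite("pics/s3r.png",s)
f=face["red"];a=ax["red"]
for n in M: print(n,proj(n,[f,f+a*.05,f+a*.079,f+a*.109]))
def crop(i,cx,cy): return cv2.resize(i[cy-50:cy+50,cx-40:cx+40],(400,500),interpolation=cv2.INTER_CUBIC)
cv2.imwrite("pics/m3.png",cv2.convertScaleAbs(np.hstack([crop(t,280,208),crop(s,296,250)]),alpha=1.6))
E
```

```text
t 5.6 at [0.5927 0.0448 0.1819] q [-0.2508  0.4522  1.4879  0.6204  1.3599  1.006 ] F [-0.1904  0.0153 -3.6867] w 0.05830786031012153 29.99852023087442
shift [-0.001   0.0022  0.001 ] turn [-0.0026 -0.0011  0.0007]
top [[272.8872 205.3785]
 [284.0704 204.436 ]
 [290.8538 203.8642]
 [298.1154 203.2522]]
side [[295.1367 266.0809]
 [298.1934 241.4323]
 [299.9832 227.0003]
 [301.8479 211.9643]]
```

View pics/m3.png

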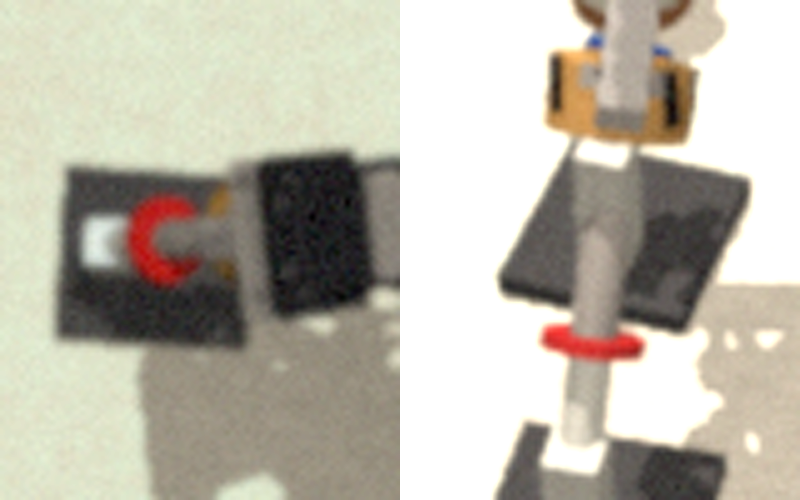

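```bash
python3 - <<'E'
from go import *
from m import mask,big,gold,red
s=cv2.imread("pics/s3r.png")
g=big(cv2.morphologyEx(mask(s,gold,300,219,18),cv2.MORPH_CLOSE,np.ones((9,9)))); print(cv2.minAreaRect(cv2.convexHull(g)))
tcp=np.array([.5927,.0448,.1819]); c=tcp+ax["red"]*.009
print("pred mill centre",proj("side",[c,c+[.001,0,0]]))
b=big(mask(s,red,294,268,14)); print("collar",cv2.minAreaRect(b),proj("side",[face["red"]-ax["red"]*.003]))
gr=s[:,:,::-1].astype(int).sum(2)
for r in (244,248,252,256,260,262): print(r,gr[r,286:308])
E
```

```text
((299.5, 214.5), (27.0, 27.0), 90.0)
pred mill centre [[300.4337 219.0376]
 [299.9311 218.9926]]
collar ((293.9499816894531, 268.3499755859375), (18.384777069091797, 4.949747562408447), 8.130102157592773) [[294.9544 267.5504]]
244 [173 170 173 178 187 228 233 220 226 250 264 269 256 248 233 236 231 238
 195 129 101 111]
248 [163 171 172 170 180 230 270 305 324 329 322 293 266 254 232 224 227 212
 164 123 108 107]
252 [167 183 160 171 186 239 301 315 310 327 321 302 279 258 214 217 188 125
 113 114 103 103]
256 [161 181 173 170 189 249 302 316 332 306 307 291 277 246 176 138 107 109
 118 115 106 122]
260 [178 125 114 122 220 287 305 317 323 303 295 281 246 216 176 176 162 174
 166 170 175 171]
262 [517 464 445 421 352 307 300 323 318 301 282 261 238 184 130  97  85 101
 122 124 130 135]
```

>>> jog_arm --pt "0.0012 0.0015 0.01 0 0 0 -1" --pt "0 0 0.01 0 0 0 -1" --pt "0 0 0.01 0 0 0 -1" --pt "0 0 0.008 0 0 0 -1" --pt "0 0 0 0 0 0 -1"

```text
time_s: 6.2
ee_pos: [0.5953, 0.0657, 0.1476]
eef_rot: [-2.538, -0.124, 0.09]
force: [-1.1, 0.2, -4.6]
grip_width: 0.0582
grip_force: 30.0
```

```bash
python3 - <<'E'
from go import *
from m import mask,big,gold
delta(face["red"]+[.0012,0,0]+ax["red"]*.007,tilt("red",.13))
t=ctrl.camera("top")[:,:,::-1];s=ctrl.camera("side")[:,:,::-1]
def crop(i,cx,cy): return cv2.resize(i[cy-35:cy+35,cx-40:cx+40],(400,350),interpolation=cv2.INTER_CUBIC)
cv2.imwrite("pics/m4.png",cv2.convertScaleAbs(np.hstack([crop(t,280,208),crop(s,296,240)]),alpha=1.6))
E
```

```text
t 6.2 at [0.5953 0.0657 0.1476] q [-0.2155  0.4897  1.5194  0.6387  1.2871  0.9932] F [-1.0655  0.2341 -4.6129] w 0.05823568390243367 29.998235183302313
shift [-0.      0.0001  0.0389] turn [-0.0044  0.0003 -0.0015]
```

View pics/m4.png

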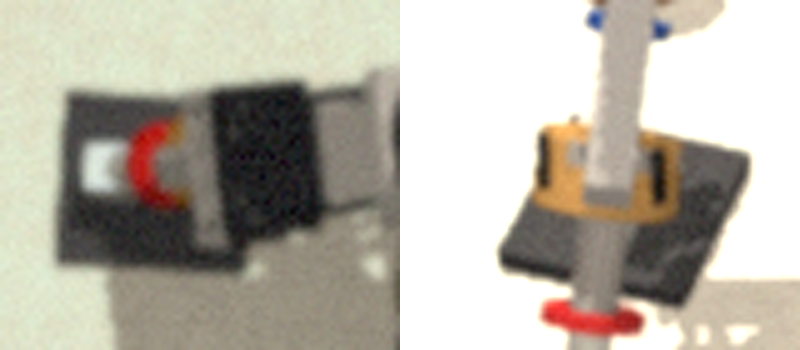

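>>> jog_arm --pt "0 0 0.01 0 0 0 -1" --pt "0 0 0.01 0 0 0 -1" --pt "0 0 0.01 0 0 0 -1" --pt "0 0 0.006 0 0 0 -1" --pt "0 0 0 0 0 0 -1"

```text
time_s: 6.8
ee_pos: [0.5972, 0.0863, 0.1184]
eef_rot: [-2.538, -0.125, 0.09]
force: [0.1, -0.7, -4.6]
grip_width: 0.058
grip_force: 30.0
```

>>> jog_arm --pt "0 0 0 0 0 0 0.5" --pt "0 0 0 0 0 0 0.5" --pt "0 0 0 0 0 0 0.7" --pt "0 0 0 0 0 0 0.7" --pt "0 0 0 0 0 0 0.7"

```text
time_s: 7.3
ee_pos: [0.5978, 0.0855, 0.1197]
eef_rot: [-2.538, -0.127, 0.089]
force: [-0.3, -0.8, 0.2]
grip_width: 0.0796
grip_force: 0.0
```

>>> jog_arm --pt "0 0 -0.02 0 0 0 0.7" --pt "0 0 -0.035 0 0 0 0.7" --pt "0 0 -0.04 0 0 0 0.7" --pt "0 0 -0.04 0 0 0 0.7" --pt "0 0 -0.04 0 0 0 0.7"

```text
time_s: 7.8
ee_pos: [0.5881, -0.0158, 0.2639]
eef_rot: [-2.538, -0.126, 0.089]
force: [-0.4, 0.2, -0.0]
grip_width: 0.0799
grip_force: 0.0
```

```bash
python3 - <<'E'
from go import *
delta([.506,.338,.285],down(.39))
t=ctrl.camera("top")[:,:,::-1];s=ctrl.camera("side")[:,:,::-1]
cv2.imwrite("pics/t5.png",t);cv2.imwrite("pics/s5.png",s)
def crop(i,cx,cy): return cv2.resize(i[cy-35:cy+35,cx-40:cx+40],(400,350),interpolation=cv2.INTER_CUBIC)
cv2.imwrite("pics/m5.png",cv2.convertScaleAbs(np.vstack([np.hstack([crop(t,280,208),crop(s,296,250)])]),alpha=1.6))
E
```

```text
t 7.8 at [ 0.5881 -0.0158  0.2639] q [-0.3511  0.4035  1.3612  0.5913  1.5587  1.028 ] F [-0.3506  0.2212 -0.0423] w 0.07994351639665245 0.0
shift [-0.0471 -0.3117  0.1816] turn [-0.5789 -0.2118 -0.2529]
```

View pics/m5.png

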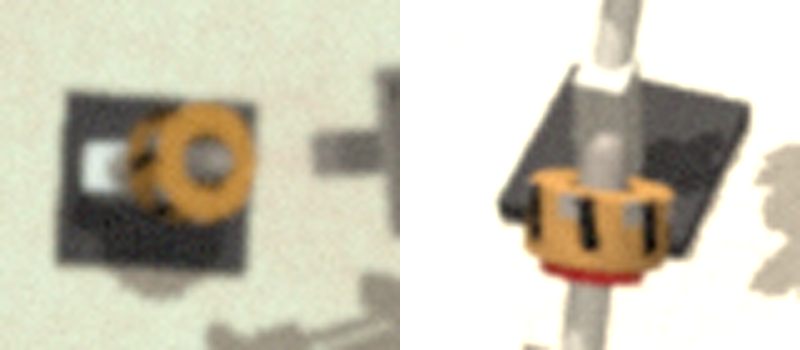

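>>> jog_arm --pt "0 0 0 -0.116 -0.042 -0.051 1" --pt "0 0 0 -0.116 -0.042 -0.051 1" --pt "0 0 0 -0.116 -0.042 -0.051 1" --pt "0 0 0 -0.116 -0.042 -0.051 1" --pt "0 0 0 -0.116 -0.042 -0.051 1"

```text
time_s: 8.4
ee_pos: [0.5887, -0.0147, 0.2624]
eef_rot: [3.135, -0.001, 0.394]
force: [0.3, -0.3, -1.3]
grip_width: 0.0938
grip_force: 0.0
```

```bash
python3 - <<'E'
from go import *
from m import *
delta([.506,.338,.27],down(.39))
t=cv2.imread("pics/t5.png");s=cv2.imread("pics/s5.png")
def crop(i,cx,cy): return cv2.resize(i[cy-40:cy+40,cx-40:cx+40],(400,400),interpolation=cv2.INTER_CUBIC)
cv2.imwrite("pics/m6.png",cv2.convertScaleAbs(np.hstack([crop(t,185,243),crop(s,321,400)]),alpha=1.9))
E
```

```text
t 8.4 at [ 0.5887 -0.0147  0.2624] q [-0.0848  0.3509  1.3225 -0.0049  1.4643  1.0925] F [ 0.3374 -0.3281 -1.2841] w 0.09378185398054609 0.0
shift [ 0.059  -0.3573 -0.0097] turn [ 0.0061 -0.0012  0.004 ]
```

View pics/m6.png

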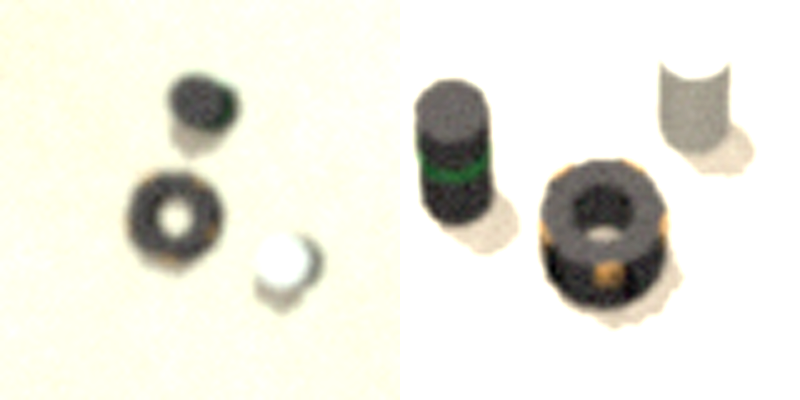

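```bash
python3 - <<'E'
from go import *
print(plane("side",321.3,401.8,.03),plane("top",179.4,246,.03), plane("side",321.3,401.8,.03)-0)
E
```

```text
[0.5089 0.342  0.03  ] [0.5065 0.3376 0.03  ] [0.5089 0.342  0.03  ]
```

>>> jog_arm --pt "0.0065 -0.0395 -0.001 0 0 0 1" --pt "0.0065 -0.0395 -0.001 0 0 0 1" --pt "0.0065 -0.0395 -0.001 0 0 0 1" --pt "0.0065 -0.0395 -0.001 0 0 0 1" --pt "0.0065 -0.0395 -0.001 0 0 0 1"

```text
time_s: 8.9
ee_pos: [0.5423, 0.1819, 0.2667]
eef_rot: [3.141, -0.002, 0.392]
force: [0.8, 0.2, -1.0]
grip_width: 0.0943
grip_force: 0.0
```

>>> jog_arm --pt "0.0065 -0.0395 0 0 0 0 1" --pt "0.0065 -0.0395 0 0 0 0 1" --pt "0.0065 -0.0395 0 0 0 0 1" --pt "0.0065 -0.0395 0.0 0.006 0 0 1" --pt "0 0 0 0 0 0 1"

```text
time_s: 9.4
ee_pos: [0.5051, 0.3399, 0.2659]
eef_rot: [-3.136, -0.001, 0.396]
force: [0.2, -0.5, -0.5]
grip_width: 0.0941
grip_force: 0.0
```

>>> jog_arm --pt "0 0 0.04 0 0 0 1" --pt "0 0 0.04 0 0 0 1" --pt "0 0 0.04 0 0 0 1" --pt "0 0 0.04 0 0 0 1" --pt "0 0 0 0 0 0 1"

```text
time_s: 9.9
ee_pos: [0.5046, 0.3351, 0.1016]
eef_rot: [-3.138, 0.007, 0.391]
force: [0.3, 0.2, 1.0]
grip_width: 0.0938
grip_force: 0.0
```

```bash
python3 - <<'E'
from go import *
delta([.506,.338,.006],down(.39))
E
```

```text
t 9.9 at [0.5046 0.3351 0.1016] q [0.5237 0.5243 1.4572 0.0048 1.1667 1.7014] F [0.3293 0.161  0.9755] w 0.09382412452268643 0.0
shift [ 0.0031 -0.0018  0.0956] turn [-0.0035  0.0071  0.0013]
```

>>> jog_arm --pt "0.0042 -0.003 0.03 0 0.007 0 1" --pt "0 0 0.03 0 0 0 1" --pt "0 0 0.025 0 0 0 1" --pt "0 0 0.011 0 0 0 1" --pt "0 0 0 0 0 0 1"

```text
time_s: 10.4
ee_pos: [0.5102, 0.3417, 0.0113]
eef_rot: [-3.137, -0.008, 0.391]
force: [0.4, 0.3, 1.0]
grip_width: 0.094
grip_force: 0.0
```

>>> jog_arm --pt "0 0 0 0 0 0 -1" --pt "0 0 0 0 0 0 -1" --pt "0 0 0 0 0 0 -1" --pt "0 0 0 0 0 0 -1" --pt "0 0 0 0 0 0 -1"

```text
time_s: 10.9
ee_pos: [0.5102, 0.3419, 0.0114]
eef_rot: [-3.137, -0.009, 0.391]
force: [-0.3, -0.2, 0.5]
grip_width: 0.0573
grip_force: 0.0
```

>>> jog_arm --pt "0 0 0 0 0 0 -1" --pt "0 0 0 0 0 0 -1" --pt "0 0 0 0 0 0 -1" --pt "0 0 0 0 0 0 -1"

```text
time_s: 11.3
ee_pos: [0.5102, 0.3418, 0.0111]
eef_rot: [-3.137, -0.009, 0.391]
force: [-1.0, -0.1, 2.0]
grip_width: 0.0453
grip_force: 30.0
```

>>> jog_arm --pt "0 0 0 0 0 0 0.4" --pt "0 0 0 0 0 0 0.4" --pt "0 0 0 0 0 0 0.4" --pt "-0.002 0 0.006 -0.004 -0.008 0 0.4" --pt "0 0 0 0 0 0 0.4"

```text
time_s: 11.8
ee_pos: [0.5078, 0.3409, 0.004]
eef_rot: [-3.141, 0.001, 0.391]
force: [0.6, -0.3, -0.5]
grip_width: 0.066
grip_force: 0.0
```

>>> jog_arm --pt "0 0 0 0 0 0 -1" --pt "0 0 0 0 0 0 -1" --pt "0 0 0 0 0 0 -1" --pt "0 0 0 0 0 0 -1" --pt "0 0 0 0 0 0 -1"

```text
time_s: 12.3
ee_pos: [0.5084, 0.3412, 0.0051]
eef_rot: [-3.141, -0.001, 0.391]
force: [-0.2, -0.5, 0.3]
grip_width: 0.0455
grip_force: 30.0
```

>>> jog_arm --pt "0 0 0 0 0 0 -1" --pt "0 0 0 0 0 0 -1"

```text
time_s: 12.5
ee_pos: [0.5084, 0.3412, 0.0051]
eef_rot: [-3.141, -0.001, 0.391]
force: [0.3, 0.4, 0.1]
grip_width: 0.0455
grip_force: 30.0
```

>>> jog_arm --pt "0 0 -0.02 0 0 0 -1" --pt "0 0 -0.04 0 0 0 -1" --pt "0 0 -0.04 0 0 0 -1" --pt "0 0 -0.04 0 0 0 -1" --pt "0 0 -0.04 0 0 0 -1"

```text
time_s: 13.0
ee_pos: [0.5078, 0.3408, 0.1864]
eef_rot: [-3.141, -0.0, 0.391]
force: [-0.0, -0.3, -2.0]
grip_width: 0.0455
grip_force: 30.0
```

>>> jog_arm --pt "0 0 -0.04 0 0 0 -1" --pt "0 0 -0.04 0 0 0 -1" --pt "0 0 -0.03 0 0 0 -1" --pt "0 0 0 0 0 0 -1"

```text
time_s: 13.4
ee_pos: [0.5088, 0.3413, 0.2992]
eef_rot: [-3.14, -0.007, 0.391]
force: [-0.3, 0.8, -2.7]
grip_width: 0.0455
grip_force: 30.0
```

```bash
python3 - <<'E'
from go import *
p=face["blue"]+ax["blue"]*.085; print(p)
delta([p[0],p[1]-.02,.29],tilt("blue",.39))
E
```

```text
[ 0.6031 -0.1356  0.1796]
t 13.4 at [0.5088 0.3413 0.2992] q [0.5308 0.3925 1.1837 0.0006 1.5578 1.7102] F [-0.3355  0.7921 -2.7178] w 0.04548680195342078 29.99927144497633
shift [-0.1024  0.4953  0.0076] turn [0.5127 0.3222 0.003 ]
```

>>> jog_arm --pt "-0.0085 0.0413 0 0 0 0 -1" --pt "-0.0085 0.0413 0 0 0 0 -1" --pt "-0.0085 0.0413 0 0 0 0 -1" --pt "-0.0085 0.0413 0 0 0 0 -1" --pt "-0.0085 0.0413 0 0 0 0 -1"

```text
time_s: 13.9
ee_pos: [0.5472, 0.1321, 0.2929]
eef_rot: [-3.14, 0.001, 0.391]
force: [0.0, 0.4, -1.8]
grip_width: 0.046
grip_force: 30.0
```

>>> jog_arm --pt "-0.0085 0.0413 0 0 0 0 -1" --pt "-0.0085 0.0413 0 0 0 0 -1" --pt "-0.0085 0.0413 0 0 0 0 -1" --pt "-0.0085 0.0413 0 0 0 0 -1" --pt "-0.0085 0.0413 0 0 0 0 -1"

```text
time_s: 14.4
ee_pos: [0.5867, -0.075, 0.2927]
eef_rot: [-3.139, 0.001, 0.391]
force: [1.0, -0.0, -1.8]
grip_width: 0.0455
grip_force: 30.0
```

>>> jog_arm --pt "-0.0085 0.0413 0 0 0 0 -1" --pt "-0.0085 0.0413 0 0 0 0 -1" --pt "0 0 0 0.1025 0.0645 0 -1" --pt "0 0 0 0.1025 0.0645 0 -1" --pt "0 0 0 0.1025 0.0645 0 -1"

```text
time_s: 14.9
ee_pos: [0.6027, -0.1564, 0.293]
eef_rot: [-2.824, -0.193, 0.359]
force: [0.1, 0.4, -2.4]
grip_width: 0.0457
grip_force: 30.0
```

>>> jog_arm --pt "0 0 0 0.1025 0.0645 0 -1" --pt "0 0 0 0.1025 0.0645 0 -1" --pt "0 0 0 0 0 0 -1" --pt "0 0 0 0 0 0 -1"

```text
time_s: 15.3
ee_pos: [0.6027, -0.1565, 0.293]
eef_rot: [-2.612, -0.306, 0.306]
force: [0.3, -0.0, -1.9]
grip_width: 0.0454
grip_force: 30.0
```

```bash
python3 - <<'E'
from go import *
delta(face["blue"]+ax["blue"]*.085,tilt("blue",.39))
E
```

```text
t 15.3 at [ 0.6027 -0.1565  0.293 ] q [-0.5465  0.5172  1.1283  0.5633  1.7189  0.6559] F [ 0.312  -0.0392 -1.8812] w 0.04541170598603999 29.99930220656097
shift [-0.0277  0.0385  0.1051] turn [ 0.0025  0.0084 -0.0021]
```

>>> jog_arm --pt "-0.009 0.013 0.035 0.002 0.008 0 -1" --pt "-0.009 0.013 0.035 0 0 0 -1" --pt "-0.009 0.0125 0.035 0 0 0 -1" --pt "0 0 0 0 0 0 -1" --pt "0 0 0 0 0 0 -1"

```text
time_s: 15.8
ee_pos: [0.6051, -0.134, 0.183]
eef_rot: [-2.609, -0.316, 0.305]
force: [-0.7, -0.0, -1.1]
grip_width: 0.0452
grip_force: 30.0
```

```bash
python3 - <<'E'
from go import *
from m import mask,big,blue
delta(face["blue"]+ax["blue"]*.085,tilt("blue",.39))
o=ctrl.get_obs()
t=ctrl.camera("top")[:,:,::-1];s=np.ascontiguousarray(ctrl.camera("side")[:,:,::-1])
f=face["blue"];a=ax["blue"]; c=o["ee_pos"]+a*.010
for n in M: print(n,proj(n,[f-a*.003,f,f+a*.05,o["ee_pos"]-a*.005,c]))
b=big(mask(s,blue,302,210,12)); print("collar side",cv2.minAreaRect(b)); b=big(mask(t,blue,344,199,14)); print("collar top",cv2.minAreaRect(b))
g=s.astype(int).sum(2)
for r in (192,196,200,204): print(r,g[r,292:314])
def crop(i,cx,cy): return cv2.resize(i[cy-50:cy+50,cx-40:cx+40],(400,500),interpolation=cv2.INTER_CUBIC)
cv2.imwrite("pics/m7.png",cv2.convertScaleAbs(np.hstack([crop(t,350,200),crop(s,304,185)]),alpha=1.6))
E
```

```text
t 15.8 at [ 0.6051 -0.134   0.183 ] q [-0.5178  0.5702  1.3062  0.5735  1.5053  0.5521] F [-0.6518 -0.0048 -1.0959] w 0.045211484719039095 29.999552378430963
shift [-0.0033  0.002   0.0016] turn [ 0.0004 -0.0009  0.0017]
top [[345.4563 197.1524]
 [346.2212 197.1461]
 [359.3557 197.0368]
 [367.0405 195.971 ]
 [371.2777 195.927 ]]
side [[301.9099 209.447 ]
 [302.1436 208.112 ]
 [306.0617 185.7254]
 [307.3838 171.2852]
 [308.5774 164.4536]]
collar side ((300.88458251953125, 210.07693481445312), (14.31647777557373, 2.5495097637176514), 11.309932708740234)
collar top ((345.280517578125, 196.97561645507812), (10.490996360778809, 14.466531753540039), 6.34019136428833)
192 [279 279 288 290 284 301 305 303 291 294 315 330 316 286 265 256 268 271
 279 275 264 272]
196 [277 286 286 290 292 288 299 297 282 303 323 317 305 265 239 256 285 270
 280 279 262 264]
200 [209 244 276 279 284 299 296 293 304 320 321 298 274 238 251 272 278 273
 253 217 179 198]
204 [410 284 205 160 154 146 186 255 311 317 296 277 243 198 158 154 162 165
 210 292 349 373]
```

View pics/m7.png

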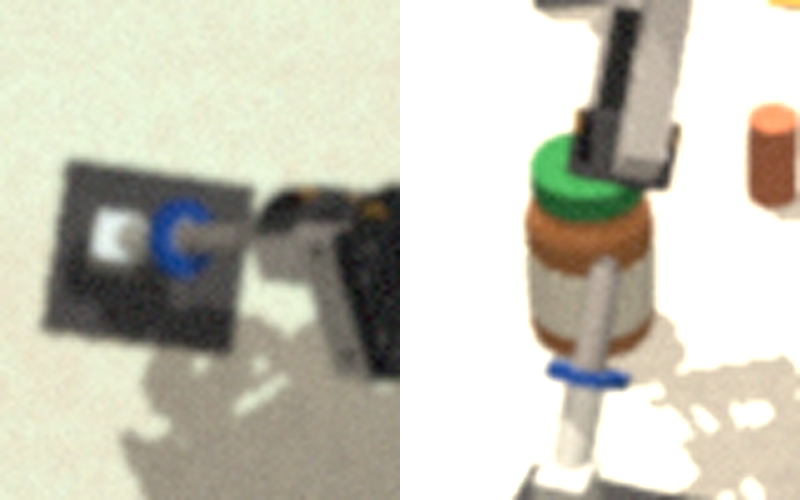

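>>> jog_arm --pt "-0.0017 0.0027 0.003 0 0 0 -1" --pt "0 0 0.01 0 0 0 -1" --pt "0 0 0.01 0 0 0 -1" --pt "0 0 0 0 0 0 -1" --pt "0 0 0 0 0 0 -1"

```text
time_s: 16.4
ee_pos: [0.6066, -0.1238, 0.1608]
eef_rot: [-2.607, -0.316, 0.303]
force: [-0.7, -0.1, -2.5]
grip_width: 0.0454
grip_force: 30.0
```

```bash
python3 - <<'E'
from go import *
delta(face["blue"]+[.0018,0,0]+ax["blue"]*.0065,tilt("blue",.39))
o=ctrl.get_obs();a=ax["blue"]
t=ctrl.camera("top")[:,:,::-1];s=np.ascontiguousarray(ctrl.camera("side")[:,:,::-1])
for n in M: print(n,proj(n,[o["ee_pos"]-a*.005,o["ee_pos"]+a*.01]))
def crop(i,cx,cy): return cv2.resize(i[cy-30:cy+30,cx-40:cx+40],(400,300),interpolation=cv2.INTER_CUBIC)
cv2.imwrite("pics/m8.png",cv2.convertScaleAbs(np.hstack([crop(t,350,200),crop(s,304,190)]),alpha=1.6))
E
```

```text
t 16.4 at [ 0.6066 -0.1238  0.1608] q [-0.5033  0.5857  1.3367  0.5808  1.4604  0.54  ] F [-0.7479 -0.0765 -2.4914] w 0.04543036404113987 29.999420950189233
shift [ 0.0008 -0.0006  0.0562] turn [-0.0013 -0.0015  0.0001]
top [[361.7347 196.5261]
 [365.8595 196.4875]]
side [[306.1808 182.2035]
 [307.3655 175.4301]]
```

View pics/m8.png

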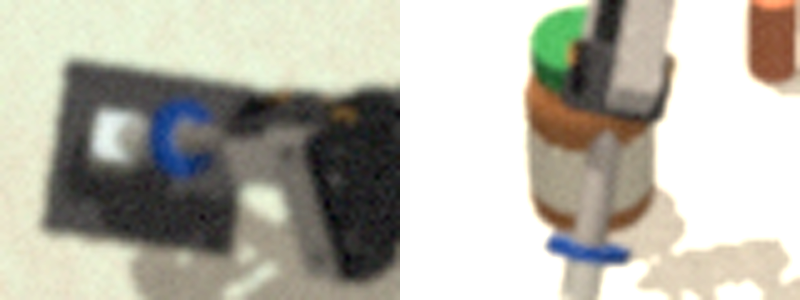

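>>> jog_arm --pt "0.0015 0.0 0.002 0 0 0 -1" --pt "0 0 0.006 0 0 0 -1" --pt "0 0 0.006 0 0 0 -1" --pt "0 0 0.006 0 0 0 -1" --pt "0 0 0 0 0 0 -1"

```text
time_s: 17.0
ee_pos: [0.6098, -0.1116, 0.1441]
eef_rot: [-2.606, -0.315, 0.303]
force: [-0.1, 1.0, -2.5]
grip_width: 0.0457
grip_force: 30.0
```

>>> jog_arm --pt "0 0 0.009 0 0 0 -1" --pt "0 0 0.009 0 0 0 -1" --pt "0 0 0.009 0 0 0 -1" --pt "0 0 0.006 0 0 0 -1" --pt "0 0 0 0 0 0 -1"

```text
time_s: 17.5
ee_pos: [0.6132, -0.0929, 0.1171]
eef_rot: [-2.606, -0.315, 0.303]
force: [0.1, -0.3, -2.3]
grip_width: 0.0452
grip_force: 30.0
```

```bash
python3 - <<'E'
from go import *
delta(face["blue"]+[.0018,0,0]+ax["blue"]*.0065,tilt("blue",.39))
t=ctrl.camera("top")[:,:,::-1];s=np.ascontiguousarray(ctrl.camera("side")[:,:,::-1])
def crop(i,cx,cy): return cv2.resize(i[cy-30:cy+30,cx-40:cx+40],(400,300),interpolation=cv2.INTER_CUBIC)
cv2.imwrite("pics/m9.png",cv2.convertScaleAbs(np.hstack([crop(t,350,200),crop(s,304,200)]),alpha=1.6))
E
```

```text
t 17.5 at [ 0.6132 -0.0929  0.1171] q [-0.4556  0.6209  1.3903  0.6011  1.363   0.5273] F [ 0.0677 -0.2973 -2.2703] w 0.04524009013894088 29.999063992872834
shift [-0.0003 -0.0005  0.0023] turn [-0.002  -0.0009 -0.0003]
```

Seated to within a few mm with no contact force; release and retreat.

>>> jog_arm --pt "0 0 0 0 0 0 0.3" --pt "0 0 0 0 0 0 0.5" --pt "0 0 0 0 0 0 0.5" --pt "0 0 0 0 0 0 0.5" --pt "0 0 0 0 0 0 0.5"

```text
time_s: 18.1
ee_pos: [0.6135, -0.0937, 0.1182]
eef_rot: [-2.608, -0.316, 0.303]
force: [-0.3, 0.5, 0.7]
grip_width: 0.0702
grip_force: 0.0
```

>>> jog_arm --pt "0 0 -0.02 0 0 0 0.5" --pt "0 0 -0.035 0 0 0 0.5" --pt "0 0 -0.04 0 0 0 0.5" --pt "0 0 -0.04 0 0 0 0.5" --pt "0 0 -0.04 0 0 0 0.5"

```text
time_s: 18.6
ee_pos: [0.5949, -0.1934, 0.2627]
eef_rot: [-2.608, -0.316, 0.303]
force: [0.7, 0.2, 0.6]
grip_width: 0.0706
grip_force: 0.0
```

>>> jog_arm --pt "0 0 0 0 0 0 0.5" --pt "0 0 0 0 0 0 0.5" --pt "0 0 0 0 0 0 0.5" --pt "0 0 0 0 0 0 0.5" --pt "0 0 0 0 0 0 0.5"

```text
time_s: 19.1
ee_pos: [0.5953, -0.192, 0.2605]
eef_rot: [-2.606, -0.315, 0.303]
force: [-0.5, -0.1, 1.0]
grip_width: 0.0705
grip_force: 0.0
```

```bash
python3 - <<'E'
from go import *
t=ctrl.camera("top")[:,:,::-1];s=np.ascontiguousarray(ctrl.camera("side")[:,:,::-1])
def crop(i,cx,cy): return cv2.resize(i[cy-55:cy+55,cx-70:cx+70],(400,314),interpolation=cv2.INTER_CUBIC)
cv2.imwrite("pics/m10.png",cv2.convertScaleAbs(np.hstack([crop(t,310,200),crop(s,304,230)]),alpha=1.6))
E
```

```text
(no output)
```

View pics/m10.png

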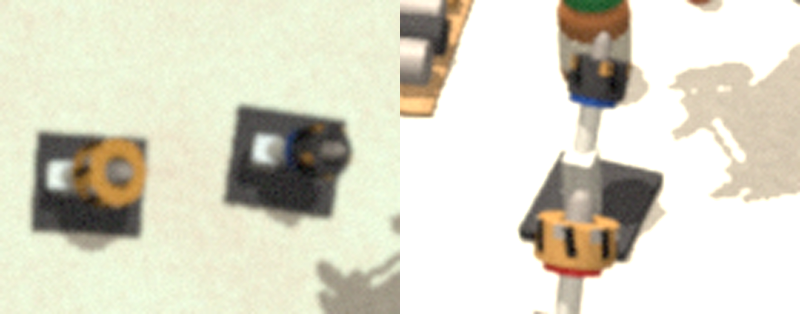

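Both mills sit flat on their collars (gold at top-crop (112,172), dark at (322,150)), and the gripper is clear.

```bash
python3 -c "
from station import ctrl
print(ctrl.hand_in())"
```

```text
the job is handed in; nothing more can be done
None
```

The job is handed in: in the last pictures the large gold mill sits flat against the red collar and the small dark one flat against the blue collar, the gripper is clear, and no collision showed in the force readings; the hand-in gave no verdict.

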